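Find the loose hold-down bolt of the microscope mount and hold its cap open

ROBOT

A 7-joint arm with a two-finger parallel gripper is mounted at the origin on the work surface. World frame = base frame: x ahead of the robot, y to its left, z up, the work surface at z = 0. Lengths are in m, angles in rad, forces in N, time in s.
With the tool pointing down it reaches from about 0.4 to 0.85 m from the base axis. Payload 4.5 kg.
Tool frame: the origin (TCP) lies midway between the tips of the shut fingers; the grasp point (between the pads) lies 19 mm behind it; z points along the fingers, y is the line along which they close (so a half turn about z gives the same grasp; the last joint's range is limited). The gripper opens to 88 mm and grips with 3 to 60 N. Pads are 18 mm wide; open, the fingers measure 123 mm over their backs; the gripper's body (75 mm by 187 mm) begins 45 mm behind the grasp point.
Start: joints at [-1.125, 0.689, -0.195, 1.565, 0.157, 0.902, -0.215], TCP at [0.25, 0.573, 0.239] pointing down, gripper open.
Joint ranges: [-3.01, 3.01], [-0.46, 2.08], [-1.47, 1.51], [0.13, 2.56], [-1, 4.14], [0.04, 2.09], [-2.66, 2.66]. Speed limits (rad/s): [2.57, 2.57, 3.14, 3.14, 3.14, 3.14, 3.14].

INTERFACE

Orientations are given as a unit quaternion [x, y, z, w].
In Python, from plant import get_state, viewer, workorder gives the robot as it stands. The module is installed in compiled form; this text tells all that it offers.
- The arm moves only by the tool step_arm, never from a script. Its argument "motion" is a list of rows, each an object of numbers: "wx", "wy", "wz": the turn, a rotation vector about the tool's x, y, z each as a share of 180 degrees, from -1 to 1; "dx", "dy", "dz": the shift along the tool's x, y, z each as a share of 8 cm, from -1 to 1; "claw": the finger opening in mm, from 0 to 88.1. A call has 1 to 8 rows; each row is the pose to reach, as a shift and turn from the pose commanded when the call began, along the tool's axes at that moment, turning the shorter way round; what a row does not reach only later rows make up. A row lasts 1/10 s, in which the tool goes at most 50 mm and 8.59 degrees, less where a joint would pass 70% of its speed; a pose out of reach is approached as far as the arm can. A call with a number of a shift or a turn outside -1 to 1 is refused whole. A call with a gripper value outside its range is refused whole. The fingers move at their own pace and stop on an object; "force" is the grip in N (left out, the last holds). Time passes only in rows, so rows that repeat a pose let the fingers close. It gives the time, the measured TCP pose, the force, the opening and the grip force at its end, in the units of the state.
- get_state(): the state, without advancing time (a new reading comes with each control period).
- viewer.snapshot(name): name is "scene" or "top" or "wrist"; returns (picture, depth): 400x640x3 uint8, red, green, blue; 400x640 float32, m along the optical axis (not along the pixel's ray), 0 where there is no reading.
- viewer.calibration(name): a dict with "vfov" (degrees; the focal length in pixels is half the picture's height over the tangent of half this angle, whatever the lens; pixels are square), "cx", "cy" (the principal point, pixels), "dist_coeffs" ([k1, k2, p1, p2, k3] as OpenCV has them; the pictures are not rectified), "extrinsics" (4x4, takes a point from camera to world coordinates). Camera axes: x right, y down, z forward; pixel columns grow to the right and rows downward; lengths in m; the calibration is good to about 2 mm. A picture is of the moment at which its call begins: read the wrist's pose just before it. calibration takes no time and is no camera call; for the wrist camera it gives the pose at the moment of the call.
- workorder.finish_job(): hands the job in; it is judged then, once.
The state is a dict: "clock": time; "q": joint angles; "qd": joint speeds; "joint_torque": joint torques, N m; "tool_pos": TCP position; "eef_rot": TCP orientation; "contact_force": force on the tool from outside, world axes, zero at the start; "moment": the same for the moment, N m; "opening": opening from 0.0 (shut) to 1.0 (fully open); "finger_force": force on a finger pad.
Only numpy, scipy, OpenCV 4.12 (cv2) and the standard library are available. Lean on these libraries where they do the work, as an engineer would, in place of code of your own. Each camera call takes 0.05 s, during which the arm holds its last target. There are 200 camera calls.

TASK

One of the three bolts in the microscope mounting plate is loose: tap the bolt heads from above until you find the one that sinks, and push that one down to its stop. Then take the black bar of the hinged cap around that bolt, lift the cap open to at least 35 degrees, and finish while still holding it up like that in the gripper. Keep the caps of the tight bolts shut and leave the bottle, the slide box and the spanner where they are.

Things in the scene. Friction and masses are not known exactly. Their poses are not given: they have to be found in the camera images.
- plate: aluminium mounting plate for a microscope, 150 (its x) x 380 (its y) x 45 mm high, fixed to the bench; origin at the centre of its underside, on the bench. Its x points away from the robot (up to 0.25 rad of yaw), its y to the robot's left. Three bolts stand in a row along y at y = +120 (left), 0 (middle), -120 mm (right), x = -12 mm; each pokes up through the window of its own blue hinged cap
- bolt_left_top (a point): centre of the top of the left bolt's round steel head (20 mm across); untouched it stands 64 mm above the bench and 12 mm proud of the shut cap around it. All three look alike
- bolt_left (a joint): how far the left bolt has sunk, m: 0 as found. The one loose bolt slides down under a push of about 3 N until it stops at 0.007 and stays down; a tight bolt gives less than 0.002 even when pushed with 20 N. A different bolt is loose each time
- cap_left (a joint): opening of the left cap, rad: 0 lying shut on the plate, 1.15 its stop. It hinges on its edge nearest the robot, so its far edge and bar rise and swing back towards the robot. No catch; it weighs 140 g and falls shut from any angle when let go
- cap_left_bar (a point): middle of the left cap's black round handle bar: 10 mm thick, running along the plate's y, 54 mm between the centres of its two 8 mm posts (46 mm free between them). With the cap shut the bar centre is 88.5 mm above the bench and 36.5 mm above the cap's top face, 47 mm beyond the bolt in plate x. The bar is part of the cap and turns with it; the cap is a blue frame 80 mm wide, 100 mm long, 5 mm thick with a 50 x 44 mm window
- cap_left_hinge (a point): middle of the left cap's hinge line (parallel to the plate's y), 49.5 mm above the bench; the bar centre lies 87 mm beyond it and 39 mm above it when shut
- bolt_middle_top (a point): centre of the top of the middle bolt's round steel head (20 mm across); untouched it stands 64 mm above the bench and 12 mm proud of the shut cap around it. All three look alike
- bolt_middle (a joint): how far the middle bolt has sunk, m: 0 as found. The one loose bolt slides down under a push of about 3 N until it stops at 0.007 and stays down; a tight bolt gives less than 0.002 even when pushed with 20 N. A different bolt is loose each time
- cap_middle (a joint): opening of the middle cap, rad: 0 lying shut on the plate, 1.15 its stop. It hinges on its edge nearest the robot, so its far edge and bar rise and swing back towards the robot. No catch; it weighs 140 g and falls shut from any angle when let go
- cap_middle_bar (a point): middle of the middle cap's black round handle bar: 10 mm thick, running along the plate's y, 54 mm between the centres of its two 8 mm posts (46 mm free between them). With the cap shut the bar centre is 88.5 mm above the bench and 36.5 mm above the cap's top face, 47 mm beyond the bolt in plate x. The bar is part of the cap and turns with it; the cap is a blue frame 80 mm wide, 100 mm long, 5 mm thick with a 50 x 44 mm window
- cap_middle_hinge (a point): middle of the middle cap's hinge line (parallel to the plate's y), 49.5 mm above the bench; the bar centre lies 87 mm beyond it and 39 mm above it when shut
- bolt_right_top (a point): centre of the top of the right bolt's round steel head (20 mm across); untouched it stands 64 mm above the bench and 12 mm proud of the shut cap around it. All three look alike
- bolt_right (a joint): how far the right bolt has sunk, m: 0 as found. The one loose bolt slides down under a push of about 3 N until it stops at 0.007 and stays down; a tight bolt gives less than 0.002 even when pushed with 20 N. A different bolt is loose each time
- cap_right (a joint): opening of the right cap, rad: 0 lying shut on the plate, 1.15 its stop. It hinges on its edge nearest the robot, so its far edge and bar rise and swing back towards the robot. No catch; it weighs 140 g and falls shut from any angle when let go
- cap_right_bar (a point): middle of the right cap's black round handle bar: 10 mm thick, running along the plate's y, 54 mm between the centres of its two 8 mm posts (46 mm free between them). With the cap shut the bar centre is 88.5 mm above the bench and 36.5 mm above the cap's top face, 47 mm beyond the bolt in plate x. The bar is part of the cap and turns with it; the cap is a blue frame 80 mm wide, 100 mm long, 5 mm thick with a 50 x 44 mm window
- cap_right_hinge (a point): middle of the right cap's hinge line (parallel to the plate's y), 49.5 mm above the bench; the bar centre lies 87 mm beyond it and 39 mm above it when shut
- oil_bottle: amber bottle, 44 mm across, 85 mm high, standing to the right of the plate, towards the robot; origin at the centre of its foot; leave alone
- slide_box: orange slide box, 100 x 85 x 30 mm, on the left of the plate; origin at the centre of its underside; leave alone
- spanner: steel spanner about 170 mm long lying on the right of the plate; origin at its middle, on the bench; leave alone

How it is judged:
On the way:
1. the loose bolt is found and pushed down at least 4.5 mm, all caps still shut (value of joint any of bolt_left, bolt_middle, bolt_right above 0.0045 m and value of joint each of cap_left, cap_middle, cap_right below 0.15 rad), for 0.2 s.
At the end, for the whole second after the job is handed in: The loose bolt is down by at least 4.5 mm, its own cap stands open by at least 0.6 rad and is carried by the gripper's fingers (contact over 0.15 N), and the other two caps are shut (under 0.15 rad) (((value of joint bolt_left above 0.0045 m and value of joint cap_left above 0.6 rad and contact force between the fingers and cap_left above 0.15 N and value of joint each of cap_middle, cap_right below 0.15 rad) or (value of joint bolt_middle above 0.0045 m and value of joint cap_middle above 0.6 rad and contact force between the fingers and cap_middle above 0.15 N and value of joint each of cap_left, cap_right below 0.15 rad) or (value of joint bolt_right above 0.0045 m and value of joint cap_right above 0.6 rad and contact force between the fingers and cap_right above 0.15 N and value of joint each of cap_left, cap_middle below 0.15 rad))); the arm keeps its last pose, push and grip.
It fails at once if the cap of a bolt that has not sunk is lifted (over 0.3 rad) ((value of joint cap_left above 0.3 rad and value of joint bolt_left below 0.0045 m) or (value of joint cap_middle above 0.3 rad and value of joint bolt_middle below 0.0045 m) or (value of joint cap_right above 0.3 rad and value of joint bolt_right below 0.0045 m)).
It fails at once if the bottle, slide box or spanner is pushed more than 30 mm, or the bottle tipped (distance of any of oil_bottle, slide_box, spanner from where it was at the start of the episode above 0.03 m or angle between oil_bottle's own z axis and vertical above 0.5 rad).
It also fails if it takes over 48 s, if anything falls off the work surface, if the arm or the gripper's body presses on something with over 40 N, if the wrist force passes 120 N, or if a joint passes its speed limit or range.

## Working session

There is one attempt and no reset: what is moved stays moved. The work goes in short steps, Python scripts to look and compute and a tool call to move; the robot and the scene stay as the last step left them, time stands still between calls to the robot, and variables do not carry over. Pictures are saved under pics/ and viewed, at most 10 in all, crops included, and the job is handed in when it is done.

Besides the shell and the picture viewer there is one more tool, called after "Call:" as name(argument=value, ...) on one line, values as JSON. step_arm: Moves the arm, as the interface text tells. Shift numbers are shares of 8 cm and turn numbers shares of 180 degrees, none past 1 either way. Its arguments: {"type":"object","properties":{"motion":{"type":"array","items":{"type":"object","properties":{"wx":{"type":"number","minimum":-1,"maximum":1},"wy":{"type":"number","minimum":-1,"maximum":1},"wz":{"type":"number","minimum":-1,"maximum":1},"dx":{"type":"number","minimum":-1,"maximum":1},"dy":{"type":"number","minimum":-1,"maximum":1},"dz":{"type":"number","minimum":-1,"maximum":1},"claw":{"type":"number"}}}},"force":{"type":"number"}},"required":["motion"]}

```bash
mkdir -p pics; python3 - <<'E'
from plant import get_state, viewer
import cv2,numpy as np
s=get_state();print({k:np.round(v,3) for k,v in s.items()})
for n in("top","scene"):
    p,d=viewer.snapshot(n);c=viewer.calibration(n)
    np.savez(n+".npz",p=p,d=d,**{k:np.array(v) for k,v in c.items()})
    print(n,c)
    cv2.imwrite(f"pics/{n}1.png",p[:,:,::-1])
E
```

```text
{'clock': np.float64(0.0), 'q': array([-1.125,  0.69 , -0.195,  1.566,  0.157,  0.903, -0.215]), 'qd': array([ 0.   ,  0.002, -0.   ,  0.   ,  0.001, -0.002, -0.001]), 'joint_torque': array([-1.0000e-03, -5.2755e+01, -1.2670e+00, -1.5343e+01, -5.3000e-02,
        7.0000e-03,  0.0000e+00]), 'tool_pos': array([0.25 , 0.572, 0.238]), 'eef_rot': array([ 0.204,  0.979, -0.001, -0.   ]), 'contact_force': array([ 0.264, -0.558, -0.01 ]), 'moment': array([ 0.016, -0.045,  0.012]), 'finger_force': np.float64(0.0), 'opening': np.float64(1.001)}
top {'vfov': 48.41948397110261, 'cx': 314.80232491211467, 'cy': 197.8404357439315, 'dist_coeffs': array([-0.01055751,  0.        ,  0.        ,  0.        ,  0.        ]), 'extrinsics': array([[-2.03338093e-02, -9.95128119e-01,  9.64705306e-02,
         4.17541604e-01],
       [-9.99793206e-01,  2.02114801e-02, -2.24516388e-03,
        -4.71331668e-05],
       [ 2.84413496e-04, -9.64962338e-02, -9.95333309e-01,
         1.31391246e+00],
       [ 0.00000000e+00,  0.00000000e+00,  0.00000000e+00,
         1.00000000e+00]])}
scene {'vfov': 55.477458751481585, 'cx': 322.0169267402095, 'cy': 202.8563605940536, 'dist_coeffs': array([-0.0408404,  0.       ,  0.       ,  0.       ,  0.       ]), 'extrinsics': array([[ 0.79146374,  0.49297559, -0.36133118,  0.92606623],
       [ 0.61121042, -0.63579367,  0.47136847, -0.51786029],
       [ 0.00264107, -0.59392043, -0.80451945,  0.94097664],
       [ 0.        ,  0.        ,  0.        ,  1.        ]])}
```

View pics/top1.png

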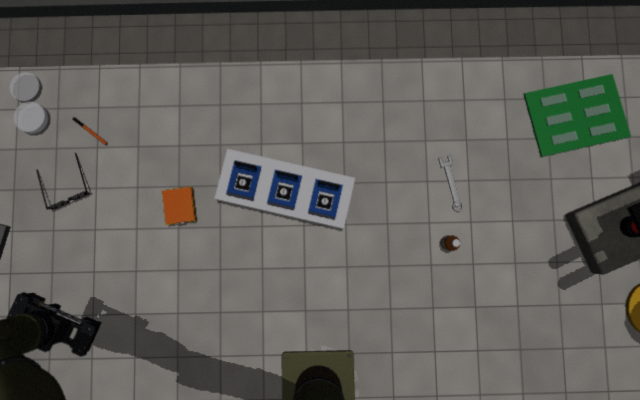

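View pics/scene1.png

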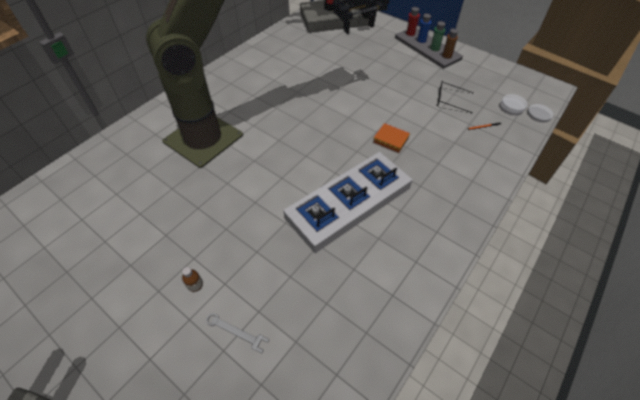

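The top view shows the plate at (218-354, 150-228), yawed, with bolts at about (243,182), (285,191) and (325,201). The slide box is at (180,205), the spanner at (450,185) and the bottle at (451,243).

```bash
cat > h.py <<'E'
import numpy as np,cv2
def cast(c,uv,z):
    f=200/np.tan(np.radians(float(c['vfov']))/2)
    K=np.array([[f,0,float(c['cx'])],[0,f,float(c['cy'])],[0,0,1]])
    n=cv2.undistortPoints(np.float64(uv).reshape(-1,1,2),K,c['dist_coeffs']).reshape(-1,2)
    E=c['extrinsics'];d=np.c_[n,np.ones(len(n))]@E[:3,:3].T;o=E[:3,3]
    return o+d*((z-o[2])/d[:,2])[:,None]
def proj(c,P):
    f=200/np.tan(np.radians(float(c['vfov']))/2)
    K=np.array([[f,0,float(c['cx'])],[0,f,float(c['cy'])],[0,0,1]])
    M=np.linalg.inv(c['extrinsics'])
    return cv2.projectPoints(np.float64(P).reshape(-1,1,3),cv2.Rodrigues(M[:3,:3])[0],M[:3,3],K,c['dist_coeffs'])[0].reshape(-1,2)
E
python3 - <<'E'
from h import *
for n,roi in(("top",(205,140,365,240)),("scene",(275,145,420,250))):
    c=np.load(n+".npz");p=c['p'];hsv=cv2.cvtColor(p,cv2.COLOR_RGB2HSV)
    x0,y0,x1,y1=roi
    blue=((hsv[...,0]>100)&(hsv[...,0]<125)&(hsv[...,1]>120)&(hsv[...,2]>50)).astype(np.uint8)
    m=np.zeros_like(blue);m[y0:y1,x0:x1]=blue[y0:y1,x0:x1]
    for k in cv2.findContours(m,0,2)[0]:
        if cv2.contourArea(k)<60: continue
        r=cv2.minAreaRect(k);b=cv2.boxPoints(r)
        print(n,'cap',np.round(r[0],1),np.round(cast(c,[r[0]],.052)[0],4),'corners',np.round(cast(c,b,.052)[:,:2],3).tolist())
    # plate by brightness/depth
    d=c['d'];f=200/np.tan(np.radians(float(c['vfov']))/2)
    v,u=np.mgrid[0:400,0:640];E=c['extrinsics']
    X=np.stack([(u-c['cx'])/f*d,(v-c['cy'])/f*d,d],-1)@E[:3,:3].T+E[:3,3]
    hm=((X[...,2]>.03)&(X[...,2]<.12)&(d>0)).astype(np.uint8);m=np.zeros_like(hm);m[y0:y1,x0:x1]=hm[y0:y1,x0:x1]
    k=max(cv2.findContours(m,0,2)[0],key=cv2.contourArea);r=cv2.minAreaRect(k)
    w=np.float32(cast(c,k.reshape(-1,2),.045)[:,:2]*1000);print(n,'plate',cv2.minAreaRect(w))
    cv2.imwrite(f"pics/{n}_crop.png",cv2.resize(p[y0:y1,x0:x1,::-1],None,fx=5,fy=5,interpolation=cv2.INTER_CUBIC))
E
```

```text
top cap [325.1 198. ] [ 0.5389 -0.0323  0.052 ] corners [[0.503, 0.016], [0.593, -0.006], [0.575, -0.081], [0.485, -0.059]]
top cap [284.2 188.7] [0.5679 0.0839 0.052 ] corners [[0.533, 0.132], [0.622, 0.11], [0.603, 0.036], [0.514, 0.058]]
top cap [243.6 179.1] [0.5977 0.1998 0.052 ] corners [[0.563, 0.249], [0.653, 0.226], [0.633, 0.151], [0.542, 0.174]]
top plate ((571.6777954101562, 84.44357299804688), (379.9878234863281, 150.6120147705078), 75.83706665039062)
scene cap [317.1 212.9] [ 0.5375 -0.0336  0.052 ] corners [[0.485, -0.058], [0.489, 0.019], [0.589, -0.01], [0.583, -0.082]]
scene cap [349.3 192.3] [0.5668 0.0835 0.052 ] corners [[0.517, 0.06], [0.518, 0.136], [0.616, 0.107], [0.612, 0.035]]
scene cap [378.5 173.5] [0.5957 0.1992 0.052 ] corners [[0.545, 0.175], [0.544, 0.254], [0.646, 0.224], [0.644, 0.148]]
scene plate ((570.640869140625, 80.8426742553711), (385.20025634765625, 158.3331756591797), 76.22066497802734)
```

View pics/top_crop.png

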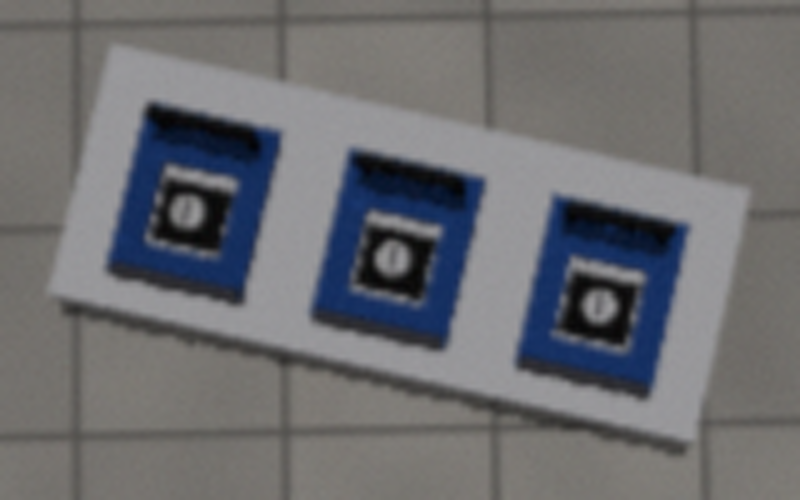

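```bash
cat >> h.py <<'E'
from scipy.spatial.transform import Rotation as R
YAW=np.radians(-14.2)
PX=np.array([np.cos(YAW),np.sin(YAW),0]);PY=np.array([-PX[1],PX[0],0])
C=np.array([.5717,.0844,0])
BOLT={k:C-.012*PX+y*PY+[0,0,.064] for k,y in(("left",.12),("middle",0),("right",-.12))}
def down(pitch=0): # tool y along plate x; pitch tips fingers to +plate x
    R0=R.from_matrix(np.c_[np.cross(PX,[0,0,-1]),PX,[0,0,-1]])
    return R.from_rotvec(-pitch*PY)*R0
def plan(pos,rot):
    from plant import get_state
    s=get_state();T=R.from_quat(s['eef_rot'])
    print('t',s['clock'],'pos',np.round(s['tool_pos'],4),'F',np.round(s['contact_force'],1),'open',s['opening'],s['finger_force'])
    print('d',np.round(T.inv().apply(np.array(pos)-s['tool_pos'])/.08,3),'w',np.round((T.inv()*rot).as_rotvec()/np.pi,3))
E
python3 - <<'E'
from h import *
print(BOLT,down().as_matrix())
c=np.load("top.npz");print(cast(c,[[242.6,182.4],[283.4,191.6],[324.8,201]],.064))
plan(BOLT['left']+[0,0,.06],down())
E
```

```text
{'left': array([0.58950354, 0.20367713, 0.064     ]), 'middle': array([0.56006666, 0.08734369, 0.064     ]), 'right': array([ 0.53062977, -0.02898975,  0.064     ])} [[ 0.24530739  0.96944535  0.        ]
 [ 0.96944535 -0.24530739  0.        ]
 [ 0.          0.         -1.        ]]
[[ 0.5867849   0.20077162  0.064     ]
 [ 0.55821051  0.08553097  0.064     ]
 [ 0.52916019 -0.03088416  0.064     ]]
t 0.1 pos [0.25   0.5722 0.238 ] F [-0.2 -0.1  1.3] open 0.9996179511599564 0.0
d [-5.733 -2.521  1.43 ] w [-0.     0.     0.448]
```

Call:
step_arm(motion=[{"dx": -0.5,"dy": -0.25,"claw": 0},{"dx": -1,"dy": -0.5,"claw": 0}])

```text
$.motion[0]: bad value
```

Call:
step_arm(motion=[{"dx": -0.5,"dy": -0.25,"wz": 0.045,"claw": 0},{"dx": -1,"dy": -0.5,"wz": 0.09,"claw": 0}])

```text
$.motion[0]: bad value
```

Call:
step_arm(motion=[{"dx": -0.5,"dy": 0,"wz": 0.045,"claw": 0},{"dx": -1,"dy": 0,"wz": 0.09,"claw": 0}])

```text
$.motion[0]: bad value
```

```bash
sed -i 's/C=np.array(.*/C=np.array([.5705,.0830,0])/' h.py; python3 -c "
from h import *
plan(BOLT['left']+[0,0,.06],down())"
```

```text
t 0.1 pos [0.25   0.5722 0.238 ] F [-0.2 -0.1  1.3] open 0.9996179511599564 0.0
d [-5.726 -2.543  1.43 ] w [-0.     0.     0.448]
```

Call:
step_arm(motion=[{"dx": -0.5,"dy": -0.25,"dz": 0,"wx": 0,"wy": 0,"wz": 0,"claw": 0},{"dx": -1,"dy": -0.5,"dz": 0,"wx": 0,"wy": 0,"wz": 0,"claw": 0}])

```text
clock: 0.3
tool_pos: [0.3067, 0.5041, 0.2382]
eef_rot: [0.203, 0.979, -0.0, -0.0]
contact_force: [1.4, -0.1, 0.3]
opening: 0.839
finger_force: 0.0
```

Call:
step_arm(motion=[{"dx": -0.5,"dy": -0.2,"dz": 0,"wx": 0,"wy": 0,"wz": 0.045,"claw": 0},{"dx": -1,"dy": -0.4,"dz": 0,"wx": 0,"wy": 0,"wz": 0.09,"claw": 0}])

```text
clock: 0.5
tool_pos: [0.3688, 0.441, 0.2384]
eef_rot: [0.343, 0.939, -0.0, -0.0]
contact_force: [0.6, 0.2, 0.5]
opening: 0.661
finger_force: 0.0
```

Call:
step_arm(motion=[{"dx": -0.5,"dy": 0,"dz": 0,"wx": 0,"wy": 0,"wz": 0.045,"claw": 0},{"dx": -1,"dy": 0,"dz": 0,"wx": 0,"wy": 0,"wz": 0.09,"claw": 0}])

```text
clock: 0.7
tool_pos: [0.4303, 0.39, 0.2385]
eef_rot: [0.472, 0.882, -0.0, -0.0]
contact_force: [-0.1, 0.1, -0.5]
opening: 0.48
finger_force: 0.0
```

Call:
step_arm(motion=[{"dx": -0.5,"dy": 0,"dz": 0,"wx": 0,"wy": 0,"wz": 0.045,"claw": 0},{"dx": -1,"dy": 0,"dz": 0,"wx": 0,"wy": 0,"wz": 0.09,"claw": 0}])

```text
clock: 0.9
tool_pos: [0.4749, 0.3238, 0.2384]
eef_rot: [0.591, 0.806, -0.0, -0.0]
contact_force: [0.5, 0.3, 0.3]
opening: 0.297
finger_force: 0.0
```

```bash
python3 -c "
from h import *
plan(BOLT['left']+[0,0,.06],down())"
```

```text
t 0.9 pos [0.4749 0.3238 0.2384] F [0.5 0.3 0.3] open 0.29718520318958996 0.0
d [-1.875  0.896  1.429] w [-0.     0.     0.176]
```

Call:
step_arm(motion=[{"dx": -0.5,"dy": 0.45,"dz": 0.3,"wx": 0,"wy": 0,"wz": 0.045,"claw": 0},{"dx": -1,"dy": 0.9,"dz": 0.7,"wx": 0,"wy": 0,"wz": 0.09,"claw": 0},{"dx": -1,"dy": 0.9,"dz": 0.7,"wx": 0,"wy": 0,"wz": 0.135,"claw": 0},{"dx": -1,"dy": 0.9,"dz": 0.7,"wx": 0,"wy": 0,"wz": 0.176,"claw": 0}])

```text
clock: 1.3
tool_pos: [0.5691, 0.2667, 0.1803]
eef_rot: [0.791, 0.612, -0.002, 0.001]
contact_force: [-0.2, 1.0, -0.1]
opening: 0.005
finger_force: 0.0
```

```bash
python3 -c "
from h import *
plan(BOLT['left']+[0,0,.04],down())"
```

```text
t 1.3 pos [0.5691 0.2667 0.1803] F [-0.2  1.  -0.1] open 0.0053183481111478675 0.0
d [-0.715  0.434  0.956] w [-0.     0.001 -0.002]
```

Call:
step_arm(motion=[{"dx": -0.71,"dy": 0.43,"dz": 0.3,"wx": 0,"wy": 0,"wz": 0,"claw": 0},{"dx": -0.71,"dy": 0.43,"dz": 0.8,"wx": 0,"wy": 0,"wz": 0,"claw": 0},{"dx": -0.71,"dy": 0.43,"dz": 0.95,"wx": 0,"wy": 0,"wz": 0,"claw": 0},{"dx": -0.71,"dy": 0.43,"dz": 0.95,"wx": 0,"wy": 0,"wz": 0,"claw": 0}])

```text
clock: 1.7
tool_pos: [0.5849, 0.2074, 0.1043]
eef_rot: [0.787, 0.616, -0.003, -0.001]
contact_force: [-0.3, 0.4, 0.0]
opening: 0.006
finger_force: 0.0
```

```bash
python3 -c "
from h import *
plan(BOLT['left']+[0,0,.003],down())
from plant import viewer
c=viewer.calibration('wrist');p,d=viewer.snapshot('wrist')
cv2.imwrite('pics/w1.png',p[:,:,::-1]);print(proj(c,BOLT['left']),c['vfov'])
print(proj(c,BOLT['left']+np.array([0,0,.0245])+.047*PX))"
```

```text
t 1.7 pos [0.5849 0.2074 0.1043] F [-0.3  0.4  0. ] open 0.005901518137765556 0.0
d [-0.05   0.058  0.466] w [-0.002  0.001  0.002]
[[321.03238666 227.72408217]] 64.34169174109111
[[407.95063266 244.18437224]]
```

View pics/w1.png

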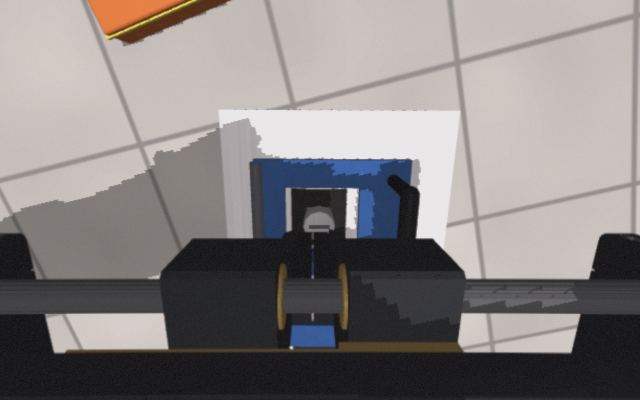

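The wrist view has the left bolt head at (319,226), against my predicted (321,228). The bar is at about (405,220), as predicted. Next I lower onto the bolt.

Call:
step_arm(motion=[{"dx": -0.05,"dy": 0.05,"dz": 0.2,"wx": 0,"wy": 0,"wz": 0,"claw": 0},{"dx": -0.05,"dy": 0.05,"dz": 0.43,"wx": 0,"wy": 0,"wz": 0,"claw": 0},{"dx": -0.05,"dy": 0.05,"dz": 0.45,"wx": 0,"wy": 0,"wz": 0,"claw": 0},{"dx": -0.05,"dy": 0.05,"dz": 0.45,"wx": 0,"wy": 0,"wz": 0,"claw": 0}])

```text
clock: 2.15
tool_pos: [0.5899, 0.2037, 0.0709]
eef_rot: [0.787, 0.617, 0.0, -0.0]
contact_force: [-0.6, 0.3, -0.7]
opening: 0.004
finger_force: 0.0
```

Call:
step_arm(motion=[{"dx": 0,"dy": 0,"dz": 0.025,"wx": 0,"wy": 0,"wz": 0,"claw": 0},{"dx": 0,"dy": 0,"dz": 0.05,"wx": 0,"wy": 0,"wz": 0,"claw": 0},{"dx": 0,"dy": 0,"dz": 0.075,"wx": 0,"wy": 0,"wz": 0,"claw": 0},{"dx": 0,"dy": 0,"dz": 0.075,"wx": 0,"wy": 0,"wz": 0,"claw": 0}])

```text
clock: 2.55
tool_pos: [0.5899, 0.2029, 0.0647]
eef_rot: [0.787, 0.617, 0.0, -0.0]
contact_force: [-0.2, 0.2, 0.6]
opening: 0.009
finger_force: 0.0
```

Call:
step_arm(motion=[{"dx": 0,"dy": 0,"dz": 0.02,"wx": 0,"wy": 0,"wz": 0,"claw": 0},{"dx": 0,"dy": 0,"dz": 0.03,"wx": 0,"wy": 0,"wz": 0,"claw": 0},{"dx": 0,"dy": 0,"dz": 0.03,"wx": 0,"wy": 0,"wz": 0,"claw": 0}])

```text
clock: 2.85
tool_pos: [0.59, 0.2029, 0.0624]
eef_rot: [0.787, 0.617, 0.0, -0.0]
contact_force: [-0.3, -0.3, 0.0]
opening: 0.005
finger_force: 0.5
```

Call:
step_arm(motion=[{"dx": 0,"dy": 0,"dz": 0.015,"wx": 0,"wy": 0,"wz": 0,"claw": 0},{"dx": 0,"dy": 0,"dz": 0.025,"wx": 0,"wy": 0,"wz": 0,"claw": 0},{"dx": 0,"dy": 0,"dz": 0.025,"wx": 0,"wy": 0,"wz": 0,"claw": 0}])

```text
clock: 3.15
tool_pos: [0.59, 0.2029, 0.0602]
eef_rot: [0.787, 0.617, 0.0, -0.0]
contact_force: [0.4, -0.3, -0.0]
opening: 0.008
finger_force: 0.4
```

Call:
step_arm(motion=[{"dx": 0,"dy": 0,"dz": 0.015,"wx": 0,"wy": 0,"wz": 0,"claw": 0},{"dx": 0,"dy": 0,"dz": 0.025,"wx": 0,"wy": 0,"wz": 0,"claw": 0},{"dx": 0,"dy": 0,"dz": 0.025,"wx": 0,"wy": 0,"wz": 0,"claw": 0}])

```text
clock: 3.45
tool_pos: [0.59, 0.2029, 0.0582]
eef_rot: [0.787, 0.617, 0.0, 0.0]
contact_force: [0.9, -0.4, 1.3]
opening: 0.006
finger_force: 0.2
```

```bash
python3 -c "
from h import *
plan(BOLT['left']+[0,0,-.006],down())
from plant import viewer
p,d=viewer.snapshot('wrist')
cv2.imwrite('pics/w2.png',cv2.resize(p[120:330,200:470,::-1],None,fx=2.5,fy=2.5))"
```

```text
t 3.45 pos [0.59   0.2029 0.0582] F [ 0.9 -0.4  1.3] open 0.0056733676699964805 0.22805938177043572
d [-0.013 -0.019  0.002] w [ 0.    -0.     0.002]
```

View pics/w2.png

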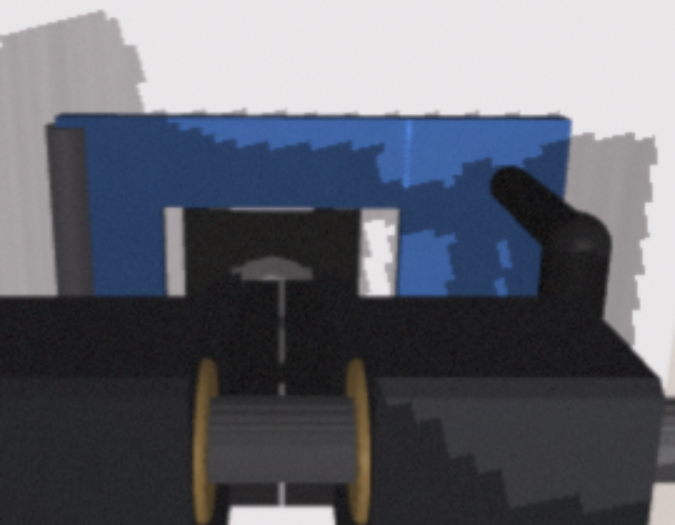

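The bolt head is directly under the closed fingertips, at about (272,270) in the crop. I keep pushing to feel for the stop.

Call:
step_arm(motion=[{"dx": 0,"dy": 0,"dz": 0.015,"wx": 0,"wy": 0,"wz": 0,"claw": 0},{"dx": 0,"dy": 0,"dz": 0.025,"wx": 0,"wy": 0,"wz": 0,"claw": 0}])

```text
clock: 3.7
tool_pos: [0.59, 0.2029, 0.0574]
eef_rot: [0.787, 0.616, 0.0, -0.0]
contact_force: [-3.7, -0.6, 15.8]
opening: 0.01
finger_force: 7.7
```

Call:
step_arm(motion=[{"dx": 0,"dy": 0,"dz": 0.015,"wx": 0,"wy": 0,"wz": 0,"claw": 0},{"dx": 0,"dy": 0,"dz": 0.025,"wx": 0,"wy": 0,"wz": 0,"claw": 0}])

```text
clock: 3.9
tool_pos: [0.59, 0.2029, 0.0573]
eef_rot: [0.787, 0.616, 0.0, -0.0]
contact_force: [-6.7, -1.8, 27.7]
opening: 0.002
finger_force: 14.5
```

Call:
step_arm(motion=[{"dx": 0,"dy": 0,"dz": -0.3,"wx": 0,"wy": 0,"wz": 0,"claw": 0},{"dx": 0,"dy": 0,"dz": -0.6,"wx": 0,"wy": 0,"wz": 0,"claw": 0},{"dx": 0,"dy": 0,"dz": -0.6,"wx": 0,"wy": 0,"wz": 0,"claw": 0},{"dx": 0,"dy": 0,"dz": -0.6,"wx": 0,"wy": 0,"wz": 0,"claw": 0}])

```text
clock: 4.3
tool_pos: [0.5898, 0.2029, 0.1023]
eef_rot: [0.787, 0.617, 0.0, 0.0]
contact_force: [-0.3, -0.9, -0.5]
opening: 0.004
finger_force: 0.0
```

```bash
python3 -c "
from h import *
plan(BOLT['middle']+[0,0,.04],down())
from plant import viewer
c=viewer.calibration('wrist');p,d=viewer.snapshot('wrist')
f=200/np.tan(np.radians(c['vfov'])/2);v,u=np.mgrid[0:400,0:640];E=c['extrinsics']
X=np.stack([(u-c['cx'])/f*d,(v-c['cy'])/f*d,d],-1)@E[:3,:3].T+E[:3,3]
Q=(X-BOLT['left']);a=Q@PX;b=Q@PY
m=(d>0)&(np.hypot(a,b)<.012)&(X[...,2]<.075);z=X[...,2][m];print('bolt z',m.sum(),np.percentile(z,[5,25,50,75,90,98]) if m.any() else 0)
h,e=np.histogram(z,np.arange(.03,.076,.002));print(h,e)
m=(d>0)&(abs(a)<.03)&(b>.028)&(b<.037)&(X[...,2]<.075);print('cap z',np.median(X[...,2][m]))"
```

```text
t 4.3 pos [0.5898 0.2029 0.1023] F [-0.3 -0.9 -0.5] open 0.004335589245837149 0.0
d [-1.512 -0.026 -0.021] w [ 0.    -0.     0.002]
bolt z 983 [0.04624319 0.05194471 0.0568053  0.0573991  0.05778551 0.05830364]
[  0   0   0   0   0   0   0  23 163  30  25  21  51 603  61   0   0   0
   0   0   0   0] [0.03  0.032 0.034 0.036 0.038 0.04  0.042 0.044 0.046 0.048 0.05  0.052
 0.054 0.056 0.058 0.06  0.062 0.064 0.066 0.068 0.07  0.072 0.074]
cap z 0.052170848457908814
```

The depth image puts the left bolt head at 57 mm and the cap at 52 mm, so the bolt sank 7 mm and left is the loose one. Next I locate the bar.

```bash
python3 -c "
from h import *
from plant import viewer
c=viewer.calibration('wrist');p,d=viewer.snapshot('wrist')
f=200/np.tan(np.radians(c['vfov'])/2);v,u=np.mgrid[0:400,0:640];E=c['extrinsics']
X=np.stack([(u-c['cx'])/f*d,(v-c['cy'])/f*d,d],-1)@E[:3,:3].T+E[:3,3]
Q=(X-BOLT['left']);a=Q@PX;b=Q@PY
m=(d>0)&(abs(a-.047)<.015)&(abs(b)<.04)&(X[...,2]>.088)&(X[...,2]<.098)
print(m.sum(),np.percentile(a[m],[2,50,98]),np.percentile(b[m],[2,50,98]),np.percentile(X[...,2][m],[50,98]))
plan(BOLT['left']+.047*PX+[0,0,.056],down())"
```

```text
1088 [0.04067475 0.04440553 0.04979283] [0.00372214 0.01844646 0.0321903 ] [0.09264952 0.09444279]
t 4.4 pos [0.589  0.2027 0.1012] F [-0.1 -0.   0.2] open 0.0018685892318874022 0.0
d [-0.011  0.58  -0.236] w [-0.001  0.     0.002]
```

Call:
step_arm(motion=[{"dx": 0,"dy": 0,"dz": -0.25,"wx": 0,"wy": 0,"wz": 0,"claw": 44},{"dx": -0.01,"dy": 0.3,"dz": -0.3,"wx": 0,"wy": 0,"wz": 0,"claw": 44},{"dx": -0.01,"dy": 0.57,"dz": -0.3,"wx": 0,"wy": 0,"wz": 0,"claw": 44},{"dx": -0.01,"dy": 0.57,"dz": -0.3,"wx": 0,"wy": 0,"wz": 0,"claw": 44},{"dx": -0.01,"dy": 0.57,"dz": -0.3,"wx": 0,"wy": 0,"wz": 0,"claw": 44}])

```text
clock: 4.9
tool_pos: [0.6328, 0.1909, 0.1249]
eef_rot: [0.787, 0.616, -0.001, -0.001]
contact_force: [-0.5, 0.2, -0.4]
opening: 0.431
finger_force: 0.0
```

```bash
python3 -c "
from h import *
plan(BOLT['left']+.046*PX+[0,0,.006],down())
from plant import viewer
p,d=viewer.snapshot('wrist')
cv2.imwrite('pics/w3.png',p[:,:,::-1])"
```

```text
t 4.9 pos [0.6328 0.1909 0.1249] F [-0.5  0.2 -0.4] open 0.4313029590502763 0.0
d [0.002 0.003 0.686] w [-0.001  0.     0.002]
```

View pics/w3.png

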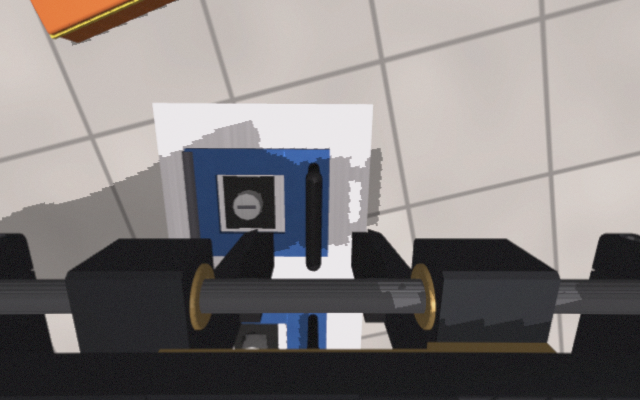

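The bar at (313,165-268) is centred between the open fingers, at x≈265 and 360. I descend and close.

Call:
step_arm(motion=[{"dx": 0,"dy": 0,"dz": 0.3,"wx": 0,"wy": 0,"wz": 0,"claw": 44},{"dx": 0,"dy": 0,"dz": 0.6,"wx": 0,"wy": 0,"wz": 0,"claw": 44},{"dx": 0,"dy": 0,"dz": 0.69,"wx": 0,"wy": 0,"wz": 0,"claw": 44},{"dx": 0,"dy": 0,"dz": 0.69,"wx": 0,"wy": 0,"wz": 0,"claw": 44}])

```text
clock: 5.35
tool_pos: [0.632, 0.1914, 0.0697]
eef_rot: [0.787, 0.617, -0.002, -0.001]
contact_force: [-0.4, -0.6, -0.2]
opening: 0.498
finger_force: 0.0
```

Call:
step_arm(motion=[{"dx": 0,"dy": 0,"dz": 0,"wx": 0,"wy": 0,"wz": 0,"claw": 0},{"dx": 0,"dy": 0,"dz": 0,"wx": 0,"wy": 0,"wz": 0,"claw": 0},{"dx": 0,"dy": 0,"dz": 0,"wx": 0,"wy": 0,"wz": 0,"claw": 0},{"dx": 0,"dy": 0,"dz": 0,"wx": 0,"wy": 0,"wz": 0,"claw": 0},{"dx": 0,"dy": 0,"dz": 0,"wx": 0,"wy": 0,"wz": 0,"claw": 0},{"dx": 0,"dy": 0,"dz": 0,"wx": 0,"wy": 0,"wz": 0,"claw": 0}], force=15)

```text
clock: 5.95
tool_pos: [0.6335, 0.1914, 0.0716]
eef_rot: [0.787, 0.617, -0.0, -0.0]
contact_force: [-2.4, -0.6, 4.9]
opening: 0.105
finger_force: 15.0
```

```bash
python3 -c "
from h import *
L=C+.12*PY-.012*PX
B0=np.array([.087,.039])
for th in(0,.1,.2,.3,.4,.5,.6,.7,.8,.85):
    c,s=np.cos(th),np.sin(th);dx=.087*c-.039*s-.087;dz=.087*s+.039*c-.039
    t=.6*th   # tool pitch; keep grasp point on the bar: TCP = bar + 19mm along tool z
    px=dx+.019*np.sin(t);pz=dz-.019*(np.cos(t)-1)
    print(th,'dy',round(px/.08,3),'dz',round(-pz/.08,3),'w',np.round((down(0).inv()*down(t)).as_rotvec()/np.pi,3), 'worldz',round(pz,4), down(t).apply([0,0,1])@PX)
plan(BOLT['left'],down())"
```

```text
0 dy 0.0 dz -0.0 w [0. 0. 0.] worldz 0.0 0.0
0.1 dy -0.04 dz -0.107 w [-0.019  0.     0.   ] worldz 0.0085 0.059964006479444595
0.2 dy -0.09 dz -0.208 w [-0.038  0.     0.   ] worldz 0.0166 0.11971220728891936
0.3 dy -0.15 dz -0.303 w [-0.057  0.     0.   ] worldz 0.0243 0.17902957342582426
0.4 dy -0.219 dz -0.392 w [-0.076 -0.     0.   ] worldz 0.0313 0.23770262642713463
0.5 dy -0.297 dz -0.472 w [-0.095  0.     0.   ] worldz 0.0378 0.2955202066613396
0.6 dy -0.382 dz -0.544 w [-0.115  0.     0.   ] worldz 0.0435 0.35227423327509
0.7 dy -0.473 dz -0.607 w [-0.134  0.     0.   ] worldz 0.0485 0.40776045305957015
0.8 dy -0.57 dz -0.659 w [-0.153  0.     0.   ] worldz 0.0527 0.46177917554148284
0.85 dy -0.62 dz -0.681 w [-0.162  0.    -0.   ] worldz 0.0545 0.4881772468829076
t 5.95 pos [0.6335 0.1914 0.0716] F [-2.4 -0.6  4.9] open 0.10461425702271138 15.009277760982513
d [-0.004 -0.581  0.095] w [-0.    -0.     0.002]
```

Call:
step_arm(motion=[{"dx": 0,"dy": -0.04,"dz": -0.107,"wx": -0.019,"wy": 0,"wz": 0,"claw": 0},{"dx": 0,"dy": -0.09,"dz": -0.208,"wx": -0.038,"wy": 0,"wz": 0,"claw": 0},{"dx": 0,"dy": -0.15,"dz": -0.303,"wx": -0.057,"wy": 0,"wz": 0,"claw": 0},{"dx": 0,"dy": -0.219,"dz": -0.392,"wx": -0.076,"wy": 0,"wz": 0,"claw": 0},{"dx": 0,"dy": -0.219,"dz": -0.392,"wx": -0.076,"wy": 0,"wz": 0,"claw": 0}])

```text
clock: 6.45
tool_pos: [0.6162, 0.196, 0.1032]
eef_rot: [0.781, 0.613, 0.074, 0.094]
contact_force: [0.7, 0.5, -1.1]
opening: 0.104
finger_force: 15.0
```

Call:
step_arm(motion=[{"dx": 0,"dy": -0.057,"dz": -0.096,"wx": -0.019,"wy": 0,"wz": 0,"claw": 0},{"dx": 0,"dy": -0.122,"dz": -0.186,"wx": -0.039,"wy": 0,"wz": 0,"claw": 0},{"dx": 0,"dy": -0.196,"dz": -0.269,"wx": -0.058,"wy": 0,"wz": 0,"claw": 0},{"dx": 0,"dy": -0.277,"dz": -0.343,"wx": -0.077,"wy": 0,"wz": 0,"claw": 0},{"dx": 0,"dy": -0.32,"dz": -0.376,"wx": -0.086,"wy": 0,"wz": 0,"claw": 0},{"dx": 0,"dy": -0.32,"dz": -0.376,"wx": -0.086,"wy": 0,"wz": 0,"claw": 0},{"dx": 0,"dy": -0.32,"dz": -0.376,"wx": -0.086,"wy": 0,"wz": 0,"claw": 0}])

```text
clock: 7.15
tool_pos: [0.5834, 0.2093, 0.1299]
eef_rot: [0.767, 0.601, 0.125, 0.19]
contact_force: [-7.7, -4.6, -27.6]
opening: 0.106
finger_force: 14.9
```

```bash
python3 -c "
from h import *
from plant import viewer,get_state
s=get_state();g=np.array(s['tool_pos'])-.019*R.from_quat(s['eef_rot']).apply([0,0,1])
H=BOLT['left']-.040*PX;H[2]=.0495
q=g-H;print(q@PX,q[2],np.linalg.norm([q@PX,q[2]]),'th',np.arctan2(q[2],q@PX)-np.arctan2(.039,.087),s['finger_force'],s['opening'])
p,d=viewer.snapshot('scene')
cv2.imwrite('pics/s2.png',cv2.resize(p[100:260,270:430,::-1],None,fx=3.7,fy=3.7))"
```

```text
0.02514533717778993 0.0974110805404415 0.10060420763487542 th 0.8967555313373656 14.871671944856644 0.1060031495551451
```

View pics/s2.png

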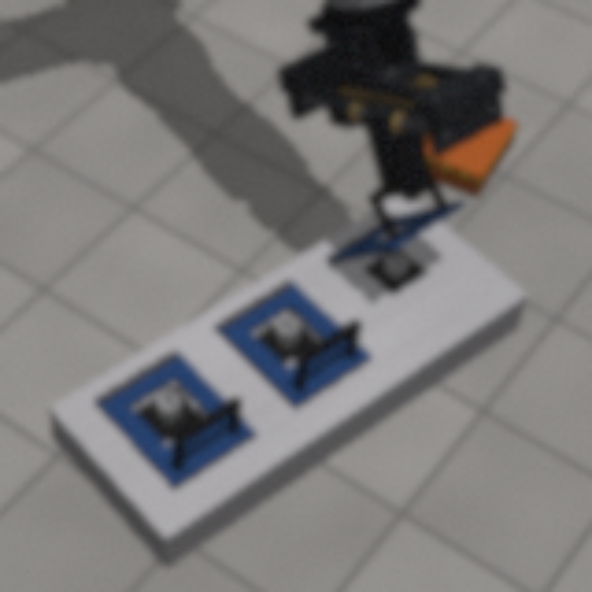

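The scene crop shows the left cap open and held, with the other two shut. The arm is pulling about 29 N against the hinge, so I ease it back a little.

Call:
step_arm(motion=[{"dx": 0,"dy": -0.03,"dz": 0.04,"wx": 0,"wy": 0,"wz": 0,"claw": 0},{"dx": 0,"dy": -0.03,"dz": 0.04,"wx": 0,"wy": 0,"wz": 0,"claw": 0},{"dx": 0,"dy": -0.03,"dz": 0.04,"wx": 0,"wy": 0,"wz": 0,"claw": 0}])

```text
clock: 7.5
tool_pos: [0.587, 0.2092, 0.1291]
eef_rot: [0.769, 0.597, 0.127, 0.192]
contact_force: [-8.4, -10.1, -16.2]
opening: 0.105
finger_force: 15.0
```

Call:
step_arm(motion=[{"dx": -0.02,"dy": -0.01,"dz": 0.02,"wx": 0,"wy": 0,"wz": 0,"claw": 0},{"dx": -0.02,"dy": -0.01,"dz": 0.02,"wx": 0,"wy": 0,"wz": 0,"claw": 0},{"dx": -0.02,"dy": -0.01,"dz": 0.02,"wx": 0,"wy": 0,"wz": 0,"claw": 0},{"dx": -0.02,"dy": -0.01,"dz": 0.02,"wx": 0,"wy": 0,"wz": 0,"claw": 0}])

```text
clock: 7.9
tool_pos: [0.588, 0.2089, 0.1287]
eef_rot: [0.769, 0.597, 0.127, 0.192]
contact_force: [-7.4, -8.7, -15.0]
opening: 0.107
finger_force: 15.0
```

Call:
step_arm(motion=[{"dx": 0,"dy": 0,"dz": 0,"wx": 0,"wy": 0,"wz": 0,"claw": 0},{"dx": 0,"dy": 0,"dz": 0,"wx": 0,"wy": 0,"wz": 0,"claw": 0},{"dx": 0,"dy": 0,"dz": 0,"wx": 0,"wy": 0,"wz": 0,"claw": 0},{"dx": 0,"dy": 0,"dz": 0,"wx": 0,"wy": 0,"wz": 0,"claw": 0},{"dx": 0,"dy": 0,"dz": 0,"wx": 0,"wy": 0,"wz": 0,"claw": 0}])

```text
clock: 8.4
tool_pos: [0.588, 0.2088, 0.1287]
eef_rot: [0.769, 0.597, 0.127, 0.192]
contact_force: [-7.7, -9.5, -14.6]
opening: 0.104
finger_force: 15.0
```

```bash
python3 -c "
from h import *
from plant import workorder,get_state
s=get_state();g=np.array(s['tool_pos'])-.019*R.from_quat(s['eef_rot']).apply([0,0,1])
H=BOLT['left']-.040*PX;H[2]=.0495
q=g-H;th=np.arctan2(q[2],q@PX)-np.arctan2(.039,.087);print(th,np.hypot(q@PX,q[2]))
if th>.72 and s['finger_force']>5: print(workorder.finish_job())"
```

```text
0.8506826405150125 0.10061758950842224
the job is handed in; nothing more can be done
None
```

The left bolt was the loose one and is pushed down to its 7 mm stop; its cap is held open in the gripper at about 0.85 rad (49°), the other two caps stayed shut, and the job is handed in (verdict not shown).

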